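Kit the welding-fixture tray under isolation

TASK

Turn the bench isolator off first, and handle the fixture parts and setting blocks only while it is off: lay every aluminium part fully down into the tray cavity of its own outline, and stand each setting block in the storage pocket of its own colour. When everything on the bench is stowed, turn the isolator fully back on, and leave the other tools where they lie.

Things in the scene. Friction and masses are not known exactly. Their poses are not given: they have to be found in the camera images.
- square: Fixture square, an L-shaped plate. 22 mm thick all over, bare aluminium, dark bored holes, 0.2 to 0.35 kg; starts flat on the table. Origin: on the underside, mid-width of a straight 28 mm wide bar along its x, where fingers closing along its y have a clear hold; z up. The bar spans x -55 to +55, y -14 to +14; the short leg spans x +27 to +55, y +14 to +66 (mm).
- tee: T-shaped stop plate. 22 mm thick all over, bare aluminium, dark bored holes, 0.2 to 0.35 kg; starts flat on the table. Origin: on the underside, mid-width of a straight 28 mm wide bar along its x, where fingers closing along its y have a clear hold; z up. The stem (28 wide) spans x -45 to +17; the cross bar spans x +17 to +45, y -45 to +45 (mm).
- yoke: U-shaped plate. 22 mm thick all over, bare aluminium, dark bored holes, 0.2 to 0.35 kg; starts flat on the table. Origin: on the underside, mid-width of a straight 28 mm wide bar along its x, where fingers closing along its y have a clear hold; z up. The base spans x -46 to +46, y -14 to +14; two legs span x 21 to 46 and x -46 to -21, both y +14 to +56 (mm).
- double_tee: H-shaped plate, the same after a half turn. 22 mm thick all over, bare aluminium, dark bored holes, 0.2 to 0.35 kg; starts flat on the table. Origin: on the underside, mid-width of a straight 28 mm wide bar along its x, where fingers closing along its y have a clear hold; z up. The web spans x -26 to +26; the two flanges span x 26 to 52 and -52 to -26, both y -38 to +38 (mm).
- cavity_square (a point): The L-shaped cavity for the square: yellow floor, 9 mm deep, 3 mm clear all round the part, in a black foam insert; four inserts (126 x 116 mm) in changing order fill a blue tray (266 x 246 mm, rim 18 mm high). The point is on the cavity floor, 7 mm above the table, where the part's origin belongs; its axes are those the part must have. A seated part stands 13 mm above the foam.
- cavity_tee (a point): The T-shaped cavity for the tee: yellow floor, 9 mm deep, 3 mm clear all round the part, in a black foam insert; four inserts (126 x 116 mm) in changing order fill a blue tray (266 x 246 mm, rim 18 mm high). The point is on the cavity floor, 7 mm above the table, where the part's origin belongs; its axes are those the part must have. A seated part stands 13 mm above the foam.
- cavity_yoke (a point): The U-shaped cavity for the yoke: yellow floor, 9 mm deep, 3 mm clear all round the part, in a black foam insert; four inserts (126 x 116 mm) in changing order fill a blue tray (266 x 246 mm, rim 18 mm high). The point is on the cavity floor, 7 mm above the table, where the part's origin belongs; its axes are those the part must have. A seated part stands 13 mm above the foam.
- cavity_double_tee (a point): The H-shaped cavity for the double_tee: yellow floor, 9 mm deep, 3 mm clear all round the part, in a black foam insert; four inserts (126 x 116 mm) in changing order fill a blue tray (266 x 246 mm, rim 18 mm high). The point is on the cavity floor, 7 mm above the table, where the part's origin belongs; its axes are those the part must have. A seated part stands 13 mm above the foam.
- block_red: Setting block, steel, 80 x 30 x 50 mm (x, y, z), with two red bands; 0.4 to 0.65 kg; starts standing on its 80 x 30 face. Origin: centre of its underside, z up.
- pocket_red_floor (a point): The red open-topped storage pocket, for the block with red bands: inside 87 x 37 mm (x, y), floor 5 mm above the table, walls 5 mm thick, their tops 22 mm above the table. The point is the centre of the inner floor, x along the long side. The block may go in either way round and then stands 33 mm above the walls. The two pockets are fixed; they change places between starts.
- block_blue: Setting block, steel, 80 x 30 x 50 mm (x, y, z), with two blue bands; 0.4 to 0.65 kg; starts standing on its 80 x 30 face. Origin: centre of its underside, z up.
- pocket_blue_floor (a point): The blue open-topped storage pocket, for the block with blue bands: inside 87 x 37 mm (x, y), floor 5 mm above the table, walls 5 mm thick, their tops 22 mm above the table. The point is the centre of the inner floor, x along the long side. The block may go in either way round and then stands 33 mm above the walls. The two pockets are fixed; they change places between starts.
- isolator (a joint): Red rotary handle of the isolator, turning about the vertical: 0 is off, 1.4 rad is on (stop at each end); it grows anticlockwise seen from above. It takes about 0.1 N m to turn and stays where it is left, so bring it up against its stop. Starts on.
- isolator_grip (a point): Grip point of the isolator handle: on the turning axis, in the middle of a bar 84 mm long, 18 mm wide and 34 mm high, about 80 mm above the table (bar top 94 mm, bar underside 60 mm). It turns with the handle; x along the bar. The grey housing below it, 96 x 96 mm, is 50 mm high with a yellow disc to 54 mm, and fixed to the table.
- hammer: Hammer lying beyond the tray, 280 mm long. Not part of the job: leave it where it is.
- brush: Wire brush lying before the tray on the robot's side, 170 mm long. Not part of the job: leave it where it is.
- magnet: Red welding magnet, 75 x 70 x 16 mm, lying before the tray on the robot's side. Not part of the job: leave it where it is.
- clamp: Bar clamp, 200 mm long, lying beyond the tray. Not part of the job: leave it where it is.
Things that resemble listed ones, but are neither listed nor needed, are in the scene too. Leave any blue or turquoise look-alike of the tee alone.

How it is judged:
On the way, in this order (a step that is already met when the one before it is completed fails the run):
1. the isolator is turned off (value of joint isolator below 0.15 rad), for 0.2 s.
2. with the isolator off, every part present is seated in its own cavity and every block present stands in its own pocket (horizontal distance between square and cavity_square below 0.007 m and z of square in the frame of cavity_square below 0.004 m and angle between each of square, tee, yoke, double_tee, block_red, block_blue's own z axis and vertical below 0.1 rad and angle between the x axis of square and the x axis of cavity_square, either way round below 0.12 rad and linear speed of each of square, tee, yoke, double_tee, block_red, block_blue below 0.03 m/s and horizontal distance between tee and cavity_tee below 0.007 m and z of tee in the frame of cavity_tee below 0.004 m and angle between the x axis of tee and the x axis of cavity_tee, either way round below 0.12 rad and horizontal distance between yoke and cavity_yoke below 0.007 m and z of yoke in the frame of cavity_yoke below 0.004 m and angle between the x axis of yoke and the x axis of cavity_yoke, either way round below 0.12 rad and horizontal distance between double_tee and cavity_double_tee below 0.007 m and z of double_tee in the frame of cavity_double_tee below 0.004 m and angle between the x axis of double_tee and the x axis of cavity_double_tee, either way round below 0.12 rad and horizontal distance between block_red and pocket_red_floor below 0.008 m and z of block_red in the frame of pocket_red_floor below 0.004 m and angle between the x axis of block_red and the x axis of pocket_red_floor, either way round below 0.12 rad and horizontal distance between block_blue and pocket_blue_floor below 0.008 m and z of block_blue in the frame of pocket_blue_floor below 0.004 m and angle between the x axis of block_blue and the x axis of pocket_blue_floor, either way round below 0.12 rad and value of joint isolator below 0.25 rad), for 0.2 s.
3. the isolator is turned back on (value of joint isolator above 1.25 rad), for 0.2 s.
At the end, for the whole second after the job is handed in: The isolator stands on (above 1.25 rad); every part present lies level on the floor of its own cavity (within 7 mm sideways, 4 mm in height, turned as the cavity) and every block present stands upright on the floor of its own pocket (within 8 mm, 4 mm in height), all at rest (horizontal distance between square and cavity_square below 0.007 m and z of square in the frame of cavity_square below 0.004 m and angle between each of square, tee, yoke, double_tee, block_red, block_blue's own z axis and vertical below 0.1 rad and angle between the x axis of square and the x axis of cavity_square, either way round below 0.12 rad and linear speed of each of square, tee, yoke, double_tee, block_red, block_blue below 0.03 m/s and horizontal distance between tee and cavity_tee below 0.007 m and z of tee in the frame of cavity_tee below 0.004 m and angle between the x axis of tee and the x axis of cavity_tee, either way round below 0.12 rad and horizontal distance between yoke and cavity_yoke below 0.007 m and z of yoke in the frame of cavity_yoke below 0.004 m and angle between the x axis of yoke and the x axis of cavity_yoke, either way round below 0.12 rad and horizontal distance between double_tee and cavity_double_tee below 0.007 m and z of double_tee in the frame of cavity_double_tee below 0.004 m and angle between the x axis of double_tee and the x axis of cavity_double_tee, either way round below 0.12 rad and horizontal distance between block_red and pocket_red_floor below 0.008 m and z of block_red in the frame of pocket_red_floor below 0.004 m and angle between the x axis of block_red and the x axis of pocket_red_floor, either way round below 0.12 rad and horizontal distance between block_blue and pocket_blue_floor below 0.008 m and z of block_blue in the frame of pocket_blue_floor below 0.004 m and angle between the x axis of block_blue and the x axis of pocket_blue_floor, either way round below 0.12 rad and value of joint isolator above 1.25 rad); the robot touches nothing.
It fails at once if a part or block is handled (over 2 N from the fingers) while the isolator is on (value of joint isolator above 0.7 rad and (contact force between the fingers and square above 2 N or contact force between the fingers and tee above 2 N or contact force between the fingers and yoke above 2 N or contact force between the fingers and double_tee above 2 N or contact force between the fingers and block_red above 2 N or contact force between the fingers and block_blue above 2 N)).
It fails at once if another tool is moved more than 30 mm (distance of any of hammer, brush, magnet, clamp from where it was at the start of the episode above 0.03 m).
Of square, tee, yoke, double_tee, block_red, block_blue only 4 to 6 are there at a start; the rules pass over those that are not, and their reading is None.
At some moment in a run one of square, tee, yoke, double_tee, block_red, block_blue may be knocked a few centimetres aside while the robot is not near it.
Once in a run the grip may slacken for a moment while it holds something.
It also fails if it takes over 210 s, if anything falls off the work surface, if the arm or the gripper's body presses on something with over 40 N, if the wrist force passes 120 N, or if a joint passes its speed limit or range.

ROBOT

A 7-joint arm with a two-finger parallel gripper is mounted at the origin on the work surface. World frame = base frame: x ahead of the robot, y to its left, z up, the work surface at z = 0. Lengths are in m, angles in rad, forces in N, time in s.
With the tool pointing down it reaches from about 0.425 to 0.95 m from the base axis. Payload 4.7 kg.
Tool frame: the origin (TCP) lies midway between the tips of the shut fingers; the grasp point (between the pads) lies 19 mm behind it; z points along the fingers, y is the line along which they close (so a half turn about z gives the same grasp; the last joint's range is limited). The gripper opens to 87 mm and grips with 3 to 60 N. Pads are 19 mm wide; open, the fingers measure 117 mm over their backs; the gripper's body (75 mm by 190 mm) begins 51 mm behind the grasp point.
Start: joints at [1.202, 0.469, -0.049, 1.532, 0.024, 1.141, -0.082], TCP at [0.225, -0.636, 0.223] pointing down, gripper open.
Joint ranges: [-2.59, 2.59], [-0.33, 1.99], [-1.39, 1.29], [0.1, 2.45], [-1.04, 4.18], [0.21, 1.99], [-2.66, 2.66]. Speed limits (rad/s): [2.57, 2.57, 3.14, 3.14, 3.14, 3.14, 3.14].

INTERFACE

Orientations are given as a unit quaternion [x, y, z, w].
In Python, from station import env gives the robot as it stands.
- The arm moves only by the shell command python3 -m inch 'ROWS' [OPENING] [FORCE]. ROWS is JSON, one flat list of numbers, 4 for each row, row after row: the shift along the tool's x, y, z in m, then the turn about the tool's z in rad. In form: [dx, dy, dz, turn, dx, dy, dz, turn, ...]. A call has 1 to 20 rows; each row shifts and turns the commanded pose from where the row before left it, along the tool's axes as they then stand; what a row does not reach is not made up. A row lasts 1/12 s, in which the tool goes at most 41.7 mm and 7.16 degrees, less where a joint would pass 70% of its speed; a pose out of reach is approached as far as the arm can. A call with a gripper value outside its range is refused whole. OPENING is the finger opening in m, from 0 to 0.087, set as the call begins (- or left out, the last holds). The fingers move at their own pace and stop on an object; FORCE is the grip in N (left out, the last holds). Time passes only in rows, so rows that do not move let the fingers close. It gives the time, the measured TCP pose, the force, the opening and the grip force at its end, in the units of the state.
- env.state(): the state, without advancing time (a new reading comes with each control period).
- env.capture(name): name is "scene" or "side" or "wrist"; returns a dict with "pixels" (400x640x3 uint8, red, green, blue), "range_z" (400x640 float32, m along the optical axis (not along the pixel's ray), 0 where there is no reading), "fx", "fy", "cx", "cy" (pixels), "camera_from_world" (4x4, takes a point from world to camera coordinates). Camera axes: x right, y up, looking along -z (the intrinsics and any distortion apply to the point x, -y, -z); pixel columns grow to the right and rows downward; lengths in m; the calibration is good to about 2 mm. The wrist camera is an equidistant fisheye: a pixel r from the principal point sees the ray r / f radians off the axis. A picture is of the moment at which its call begins.
- env.hand_in(): hands the job in; it is judged then, once.
The state is a dict: "time_s": time; "joint_positions": joint angles; "qvel": joint speeds; "tau": joint torques, N m; "position": TCP position; "ee_rot": TCP orientation; "contact_force": force on the tool from outside, world axes, zero at the start; "ft_torque": the same for the moment, N m; "gripper_width": finger opening in m; "grip_force": force on a finger pad.
Only numpy, scipy, OpenCV 4.12 (cv2) and the standard library are available. Lean on these libraries where they do the work, as an engineer would, in place of code of your own. Each camera call takes 0.05 s, during which the arm holds its last target. There are 200 camera calls.

## Working session

There is one attempt and no reset: what is moved stays moved. The work goes in short steps, Python scripts to look and compute and a shell command to move; the robot and the scene stay as the last step left them, time stands still between calls to the robot, and variables do not carry over. Pictures are saved under pics/ and viewed, at most 14 in all, crops included, and the job is handed in when it is done.

```bash
ls; mkdir -p pics
python3 - <<'E'
from station import env
import cv2,numpy as np
print(env.state())
for n in("scene","side"):
    c=env.capture(n); cv2.imwrite(f"pics/{n}0.png",c["pixels"][:,:,::-1]); np.savez(f"{n}0.npz",**c)
    print(n,c["fx"],c["cx"],c["cy"],np.linalg.inv(c["camera_from_world"]).round(3).tolist())
E
```

```text
pics
{'time_s': 0.0, 'joint_positions': array([ 1.20211178,  0.46947978, -0.04859002,  1.53367241,  0.02407484,
        1.14096189, -0.08231471]), 'qvel': array([-0.00109503,  0.00167726,  0.00010744,  0.00066464, -0.00056763,
       -0.00107427, -0.00090077]), 'tau': array([ 2.62947233e-04, -5.07963538e+01, -8.04763846e-02, -2.36149997e+01,
       -6.13385020e-02,  3.79831321e-02,  1.74046727e-04]), 'position': array([ 0.22478784, -0.63585496,  0.22148266]), 'ee_rot': array([ 9.85602393e-01,  1.69076858e-01, -1.87404559e-04, -9.50202978e-04]), 'contact_force': array([ 0.43466982, -0.3641385 , -0.29990078]), 'ft_torque': array([-0.06454722, -0.01373675,  0.035091  ]), 'grip_force': 0.0, 'gripper_width': 0.08676765067951242}
scene 451.0161953086807 322.6261322290257 196.780923554322 [[-0.141, -0.676, 0.723, 1.537], [0.99, -0.087, 0.112, 0.095], [-0.013, 0.732, 0.681, 1.021], [0.0, 0.0, 0.0, 1.0]]
side 393.99141483278 318.7936554774237 197.97027132674478 [[-0.879, 0.339, -0.335, 0.1], [-0.476, -0.594, 0.648, 0.811], [0.021, 0.729, 0.684, 1.028], [0.0, 0.0, 0.0, 1.0]]
```

View pics/scene0.png

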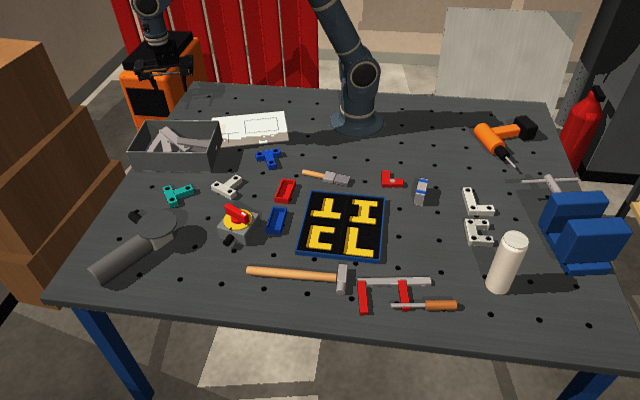

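View pics/side0.png

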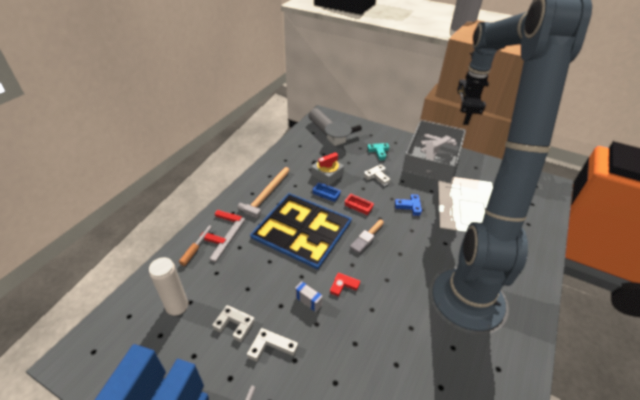

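Scene: the aluminium tee is at (227,186), square (478,201), yoke (478,232), blue block (421,190), isolator (237,215), red pocket (285,190), blue pocket (276,220) and the tray (342,227). Look-alikes are the turquoise tee (178,194), blue tee (268,157), scrap in the grey bin (175,150) and red magnet (391,179). I choose the bare aluminium parts. No double_tee or red block is visible. Next I'll write the measuring helper.

```bash
cat > lib.py <<'E'
from station import env
import cv2,numpy as np
from scipy.optimize import minimize
def rect(a,b,c,d): return np.array([[a,c],[b,c],[b,d],[a,d]])/1e3
S={'square':[rect(-55,55,-14,14),rect(27,55,13,66)],'tee':[rect(-45,18,-14,14),rect(17,45,-45,45)],
'yoke':[rect(-46,46,-14,14),rect(21,46,13,56),rect(-46,-21,13,56)],'double_tee':[rect(-26.5,26.5,-14,14),rect(26,52,-38,38),rect(-52,-26,-38,38)],
'block':[rect(-40,40,-15,15)],'pocket':[rect(-43.5,43.5,-18.5,18.5)],'bar':[rect(-42,42,-9,9)],'tray':[rect(-133,133,-123,123)]}
def pts(c,name):
    """world xyz for all pixels + rgb"""
    v,u=np.mgrid[0:400,0:640].astype(float); z=c['range_z'].astype(float)
    a=(u-c['cx'])/c['fx'];b=(v-c['cy'])/c['fy']
    if name=='wrist':
        r=np.hypot(a,b)+1e-9; k=np.tan(np.minimum(r,1.45))/r; z=np.where(r<1.3,z,0); a,b=a*k,b*k
    P=np.stack([a*z,-b*z,-z,np.ones_like(z)],-1)@np.linalg.inv(c['camera_from_world']).T
    P[z<=0]=np.nan
    return P[...,:3]
def plane(c,name,h):
    """world xyz where each pixel ray meets z=h"""
    c=dict(c);c['range_z']=np.ones((400,640)); P=pts(c,name); o=np.linalg.inv(c['camera_from_world'])[:3,3]
    d=P-o; return o+d*((h-o[2])/d[...,2])[...,None]
def hsv(c): return cv2.cvtColor(c['pixels'],cv2.COLOR_RGB2HSV).astype(int)
def fit(xy,shape,grow=0.0,thin=0.001,a0=None):
    """fit outline (grown by grow) to points; returns x,y,angle,iou"""
    o=np.median(xy,0); g=thin; n=240
    m=np.zeros((n,n),np.uint8); ij=np.round((xy-o)/g+n/2).astype(int); ij=ij[((ij>=0)&(ij<n)).all(1)]
    m[ij[:,1],ij[:,0]]=1; m=cv2.morphologyEx(m,cv2.MORPH_CLOSE,np.ones((7,7)))
    mf=cv2.GaussianBlur(m.astype(np.float32),(0,0),1)
    def ren(p):
        t=np.zeros((n,n),np.uint8); R=np.array([[np.cos(p[2]),-np.sin(p[2])],[np.sin(p[2]),np.cos(p[2])]])
        for r in S[shape]:
            q=r+np.sign(r-r.mean(0))*grow
            cv2.fillPoly(t,[np.round(((q@R.T+p[:2])/g+n/2)*64).astype(np.int32)],255,cv2.LINE_AA,6)
        return t/255.
    def cost(p): t=ren(p); return 1-(np.minimum(t,mf)).sum()/np.maximum(t,mf).sum()
    best=None; C=xy.mean(0)-o
    sc=np.concatenate(S[shape]).mean(0)
    for a in (np.arange(0,2*np.pi,.35) if a0 is None else [a0]):
        R=np.array([[np.cos(a),-np.sin(a)],[np.sin(a),np.cos(a)]])
        r=minimize(cost,[*(C-R@sc*.7),a],method='Nelder-Mead',options=dict(initial_simplex=np.array([C-R@sc*.7])[[0]*4].tolist() and [[*(C-R@sc*.7+np.array(d[:2])),a+d[2]] for d in([0,0,0],[.01,0,0],[0,.01,0],[0,0,.2])],xatol=1e-5,fatol=1e-5))
        if best is None or r.fun<best.fun: best=r
    return best.x[0]+o[0],best.x[1]+o[1],(best.x[2]+np.pi)%(2*np.pi)-np.pi,1-best.fun
def comps(mask,lo=40):
    n,l,s,_=cv2.connectedComponentsWithStats(mask.astype(np.uint8)); return [l==i for i in range(1,n) if s[i,4]>lo]
E
cat > m0.py <<'E'
from lib import *
Y=[];R=[]
for n in("scene","side"):
    c=dict(np.load(f"{n}0.npz")); c={k:(v if v.ndim else float(v)) for k,v in c.items()}
    P=pts(c,n);H=hsv(c); z=P[...,2]; ok=(P[...,0]>.25)&(P[...,0]<1.0)&(abs(P[...,1])<.75)
    print(n,'table z',np.nanmedian(z[ok&(H[...,2]<90)]).round(4))
    for m in comps(ok&(H[...,1]<60)&(H[...,2]>120)&(z>.016)&(z<.03)):
        xy=P[m][:,:2]; print(' grey',np.argwhere(m).mean(0).round()[::-1],m.sum(),xy.mean(0).round(3),*[(s,np.round(fit(xy,s),4).tolist()) for s in('square','tee','yoke','double_tee')],sep='\n   ') if m.sum()<900 else 0
    b=ok&(z>.044)&(z<.056)
    for m in comps(b): 
        xy=P[m][:,:2]; print(' z50',np.argwhere(m).mean(0).round()[::-1],m.sum(),xy.mean(0).round(3),np.round(fit(xy,'block'),4))
    for m in comps(ok&(z>.085)&(z<.1)&(H[...,1]>120),10):
        xy=P[m][:,:2]; print(' z94',np.argwhere(m).mean(0).round()[::-1],m.sum(),np.round(fit(xy,'bar'),4))
    F=plane(c,n,.007)[...,:2]; y=ok&(abs(H[...,0]-26)<8)&(H[...,1]>130)&(H[...,2]>90)&(z<.02)
    for m in comps(y,60): print(' yellow',np.argwhere(m).mean(0).round()[::-1],m.sum(),F[m].mean(0).round(3))
    for col,h in(('red',lambda h:(h<8)|(h>172)),('blue',lambda h:abs(h-112)<10)):
        for m in comps(ok&h(H[...,0])&(H[...,1]>120)&(z<.07),80): print(' ',col,np.argwhere(m).mean(0).round()[::-1],m.sum(),np.nanmean(P[m],0).round(3),'h',np.nanmax(z[m]).round(3))
E
python3 m0.py
python3 - <<'E'
from lib import *
c=env.capture('scene');cv2.imwrite('pics/crop1.png',cv2.resize(c['pixels'][140:260,160:500,::-1],None,fx=2.3,fy=2.3,interpolation=cv2.INTER_CUBIC))
w=env.capture('wrist');print(w['fx'],w['cx'],w['cy'],np.linalg.inv(w['camera_from_world']).round(3).tolist())
E
```

```text
scene table z 0.0013
 grey
   [329. 176.]
   90
   [ 0.368 -0.063]
   ('square', [0.3988, -0.0727, 2.7008, 0.2334])
   ('tee', [0.3489, -0.0774, 0.8804, 0.2532])
   ('yoke', [0.3908, -0.0693, 2.6752, 0.224])
   ('double_tee', [0.3962, -0.073, -0.522, 0.1953])
 grey
   [226. 185.]
   249
   [ 0.464 -0.397]
   ('square', [0.4413, -0.3877, -0.6863, 0.3911])
   ('tee', [0.4503, -0.3909, -0.4787, 0.517])
   ('yoke', [0.449, -0.388, 2.701, 0.3789])
   ('double_tee', [0.4438, -0.3867, -0.4223, 0.3625])
 grey
   [342. 178.]
   83
   [ 0.374 -0.017]
   ('square', [0.3555, -0.0412, 0.6902, 0.1976])
   ('tee', [0.3616, -0.0362, 0.6284, 0.212])
   ('yoke', [0.3657, -0.0373, 0.963, 0.19])
   ('double_tee', [0.3614, -0.0426, 0.9009, 0.1652])
 grey
   [475. 202.]
   316
   [0.442 0.416]
   ('square', [0.4268, 0.4012, 0.0996, 0.6025])
   ('tee', [0.437, 0.4023, 0.1242, 0.4989])
   ('yoke', [0.4352, 0.4021, 0.1397, 0.4761])
   ('double_tee', [0.4315, 0.403, 0.2273, 0.4136])
 grey
   [477. 230.]
   370
   [0.565 0.409]
   ('square', [0.5559, 0.3941, 0.0192, 0.452])
   ('tee', [0.5628, 0.3959, -3.0981,
[... 4688 characters left out ...]
276. 228.] 375 [0.659 0.053]
 yellow [309. 246.] 490 [0.518 0.067]
  red [359. 204.] 357 [ 0.454 -0.197  0.012] h 0.027
  red [227. 216.] 183 [0.838 0.092 0.013] h 0.022
  red [214. 238.] 151 [0.811 0.2   0.013] h 0.021
  red [344. 284.] 366 [0.348 0.149 0.014] h 0.021
  blue [326. 192.] 306 [ 0.591 -0.197  0.012] h 0.028
  blue [409. 204.] 279 [ 0.287 -0.285  0.017] h 0.027
  blue [301. 248.] 430 [0.534 0.091 0.012] h 0.024
  blue [154. 386.] 249 [0.607 0.655 0.05 ] h 0.07
  blue [199. 393.] 150 [0.505 0.616 0.044] h 0.07
309.70691628693146 317.1701063937047 199.96515295806446 [[0.334, 0.914, 0.229, 0.287], [-0.943, 0.325, 0.078, -0.614], [-0.003, -0.242, 0.97, 0.383], [0.0, 0.0, 0.0, 1.0]]
```

View pics/crop1.png

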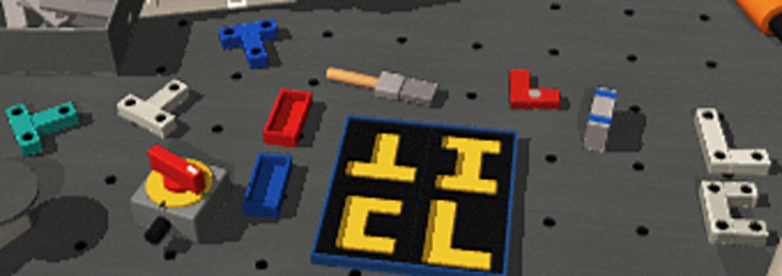

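The crop confirms the choice: bare grey tee, red handle, both pockets, tray order T/H over U/L, and the block with blue bands. First I move above the isolator.

```bash
cat > go.py <<'E'
# usage: go.py x y z psi : total tool-frame shift (before turning) and turn to reach a pose
import sys; from lib import *
def go(x,y,z,psi=None):
    s=env.state(); q=s['ee_rot']; p=s['position']; a=2*np.arctan2(q[1],q[0]); d=np.array([x,y,z])-p
    c,n=np.cos(a),np.sin(a); t=0 if psi is None else (a-psi+np.pi/2)%np.pi-np.pi/2
    print('at',p.round(4),'psi',round(a,3),'j',s['joint_positions'].round(2),'t',round(s['time_s'],1),'w',round(s['gripper_width'],4))
    L=np.hypot(*d[:2]); print('shift',round(d[0]*c+d[1]*n,4),round(d[0]*n-d[1]*c,4),round(-d[2],4),'turn',round(t,3),'len',L.round(3))
if __name__=='__main__': go(*map(float,sys.argv[1:]))
E
python3 -m inch '[0.0315,-0.011,0,0,0.0315,-0.011,0,0,0.0315,-0.011,0,0,0.0315,-0.011,0,0,0.0315,-0.011,0,0,0.0315,-0.011,0,0,0.0315,-0.011,0,0,0.0315,-0.011,0,0,0.0315,-0.011,0,0,0.0315,-0.011,0,0,0.0315,-0.011,0,0,0.0315,-0.011,0,0,0.0315,-0.011,0,0,0.0315,-0.011,0,0,0.0315,-0.011,0,0,0.0315,-0.011,0,0,0,0,0,-0.106,0,0,0,-0.106,0,0,0,-0.106,0,0,0,-0.106]' 0.06
python3 -m inch '[0,0,0,-0.106,0,0,0,-0.106,0,0,0,-0.106,0,0,0,0,0,0,0,0]'
python3 go.py .642 -.3015 .1 1.085
cat > look.py <<'E'
# usage: look.py tag : wrist cam measurements near the arm
import sys; from lib import *
c=env.capture('wrist'); np.savez('w.npz',**c)
if len(sys.argv)>1: cv2.imwrite(f'pics/{sys.argv[1]}.png',c['pixels'][:,:,::-1])
P=pts(c,'wrist');H=hsv(c);z=P[...,2];tcp=env.state()['position']
for m in comps((z>.085)&(z<.1)&(H[...,1]>120)&((H[...,0]<8)|(H[...,0]>172)),60):
    print('bar',m.sum(),np.round(fit(P[m][:,:2],'bar'),4))
for m in comps((H[...,1]<70)&(H[...,2]>100)&(z>.016)&(z<.046)&(np.hypot(P[...,0]-tcp[0],P[...,1]-tcp[1])<.4),1200):
    r={s:np.round(fit(P[m][:,:2],s),4) for s in('square','tee','yoke')}; k=max(r,key=lambda s:r[s][3]); print('part',k,m.sum(),np.median(z[m]).round(4),r[k]) if r[k][3]>.55 else 0
for m in comps((z>.044)&(z<.062)&(np.hypot(P[...,0]-tcp[0],P[...,1]-tcp[1])<.4),600):
    r=np.round(fit(P[m][:,:2],'block'),4); print('block',m.sum(),np.median(z[m]).round(4),r) if r[3]>.6 else 0
F=plane(c,'wrist',.007)[...,:2]
for m in comps((abs(H[...,0]-26)<8)&(H[...,1]>130)&(H[...,2]>60)&(z<.025)&(np.hypot(P[...,0]-tcp[0],P[...,1]-tcp[1])<.4),800):
    r={s:np.round(fit(F[m],s,.003),4) for s in('square','tee','yoke','double_tee')}; k=max(r,key=lambda s:r[s][3]); print('cavity',k,m.sum(),np.median(z[m]).round(4),r[k])
E
python3 look.py w1
```

```text
time_s: 1.87
position: [0.6416, -0.3022, 0.2221]
ee_rot: [0.927, 0.375, -0.0, -0.0]
contact_force: [-0.1, -0.8, -0.2]
gripper_width: 0.06
grip_force: 0.0
time_s: 2.28
position: [0.6414, -0.3026, 0.2223]
ee_rot: [0.858, 0.514, -0.0, -0.0]
contact_force: [0.1, -0.1, 0.1]
gripper_width: 0.0596
grip_force: 0.0
at [ 0.6414 -0.3026  0.2223] psi 1.079 j [ 0.6   0.55 -0.34  1.43  0.19  1.2  -0.25] t 2.3 w 0.0596
shift 0.0013 0.0 0.1223 turn -0.006 len 0.001
bar 1324 [ 0.6413 -0.3009 -2.0658  0.8579]
cavity tee 2220 0.0066 [ 0.6401 -0.0684  3.0884  0.7049]
cavity tee 2168 0.0065 [ 0.5133 -0.0483 -0.0209  0.9034]
```

View pics/w1.png

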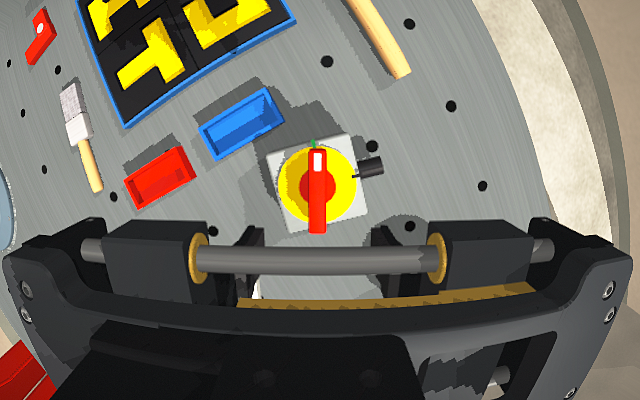

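The wrist view shows the red handle at (317,190), lying along the tool's x between the fingers. Now descend, grip and turn it off (clockwise).

```bash
python3 -m inch '[0.0012,-0.0005,0.0198,-0.005,0,0,0.0198,0,0,0,0.0198,0,0,0,0.0198,0,0,0,0.0198,0,0,0,0.0198,0,0,0,0.0198,0,0,0,0.0198,0,0,0,0,0]'
python3 -m inch '[0,0,0,0,0,0,0,0,0,0,0,0,0,0,0,0,0,0,0,0,0,0,0,0]' 0 20
python3 -m inch '[0,0,0,0.119,0,0,0,0.119,0,0,0,0.119,0,0,0,0.119,0,0,0,0.119,0,0,0,0.119,0,0,0,0.119,0,0,0,0.119,0,0,0,0.119,0,0,0,0.119,0,0,0,0.119,0,0,0,0.119,0,0,0,0.02,0,0,0,0]'
python3 go.py .642 -.3015 .2 -.315
```

```text
time_s: 3.08
position: [0.6387, -0.3003, 0.0595]
ee_rot: [0.856, 0.516, -0.003, -0.003]
contact_force: [-1.1, 0.9, 0.1]
gripper_width: 0.0596
grip_force: 0.0
time_s: 3.58
position: [0.642, -0.3014, 0.0651]
ee_rot: [0.856, 0.517, 0.0, 0.001]
contact_force: [-0.3, -0.1, -0.8]
gripper_width: 0.0281
grip_force: 0.0
time_s: 4.75
position: [0.6425, -0.3032, 0.0646]
ee_rot: [0.984, -0.178, 0.001, 0.002]
contact_force: [2.5, -5.1, -2.2]
gripper_width: 0.0194
grip_force: 20.4
at [ 0.6425 -0.3032  0.0646] psi -0.358 j [ 0.34  0.67  0.06  1.58 -0.04  0.89 -1.52] t 4.8 w 0.0194
shift -0.001 -0.0014 -0.1354 turn -0.043 len 0.002
```

```bash
python3 -m inch '[0,0,0,0,0,0,0,0,0,0,0,0,0,0,0,0,0,0,-0.027,0,0,0,-0.027,0,0,0,-0.027,0,0,0,-0.027,0,0,0,-0.027,0,0,0,-0.02,0,0,0,0,0]' 0.05
python3 look.py; python3 go.py .45 -.389 .2 -.456
```

```text
time_s: 5.67
position: [0.6441, -0.3019, 0.2251]
ee_rot: [0.984, -0.179, 0.005, 0.001]
contact_force: [1.2, -0.2, 0.9]
gripper_width: 0.0501
grip_force: 0.0
bar 1315 [ 0.6414 -0.3022 -0.2186  0.8823]
at [ 0.6429 -0.3014  0.2223] psi -0.361 j [ 0.33  0.52  0.07  1.45 -0.04  1.17 -1.52] t 5.7 w 0.0498
shift -0.1496 0.1501 0.0223 turn 0.095 len 0.212
```

Run:
```python
from lib import *
for n in('wrist','scene'):
    c=env.capture(n);H=hsv(c);P=pts(c,n);z=P[...,2]
    T=plane(c,n,.094)
    m=max(comps((z>.087)&(z<.1)&(H[...,1]>120)&((H[...,0]<8)|(H[...,0]>172))&(P[...,1]<0)),key=lambda m:m.sum())
    xy=T[m][:,:2]; e,v=np.linalg.eigh(np.cov(xy.T)); print(n,m.sum(),xy.mean(0).round(4),np.arctan(v[1,1]/v[0,1]).round(4),np.sqrt(e*12).round(4), cv2.minAreaRect((xy*1000).astype(np.float32)))
    if n=='wrist': ij=np.argwhere(m).mean(0).astype(int);cv2.imwrite('pics/iso.png',cv2.resize(c['pixels'][ij[0]-60:ij[0]+60,ij[1]-80:ij[1]+80,::-1],None,fx=4,fy=4))
```

```text
wrist 1350 [ 0.6398 -0.3019] -0.2327 [0.0178 0.079 ] ((641.6698608398438, -302.26800537109375), (18.431856155395508, 83.20854949951172), 76.4127426147461)
scene 141 [ 0.6417 -0.3005] -0.1928 [0.0215 0.0873] ((642.96533203125, -300.8098449707031), (22.09733009338379, 89.1010971069336), 77.12841033935547)
```

View pics/iso.png

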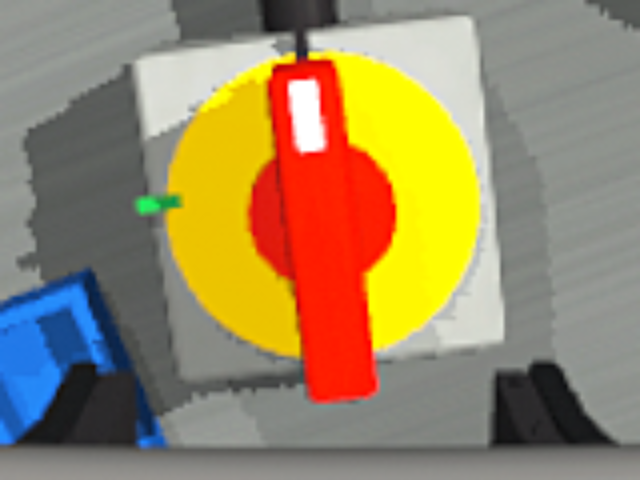

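The handle at (322,230) lies about 1.4 rad clockwise from the green ON mark at (158,204). The gripper also turned past it, so it's against the off stop (bar at -0.23 rad, which puts on at +1.17 rad). Next I go above the tee.

```bash
python3 -m inch '[-0.025,0.025,0.003,0.016,-0.025,0.025,0.003,0.016,-0.025,0.025,0.003,0.016,-0.025,0.025,0.003,0.016,-0.025,0.025,0.003,0.016,-0.025,0.025,0.003,0.015,0,0,0,0,0,0,0,0]'
python3 look.py; python3 go.py .45 -.389 .1 -.456
```

```text
time_s: 6.48
position: [0.4419, -0.3813, 0.1996]
ee_rot: [0.974, -0.228, -0.002, -0.001]
contact_force: [0.1, 0.1, -0.3]
gripper_width: 0.0499
grip_force: 0.0
bar 1356 [ 0.64   -0.303  -0.2329  0.8976]
part tee 2962 0.0213 [ 0.4495 -0.3905 -0.4565  0.8188]
cavity tee 1039 0.0072 [ 0.6428 -0.0646  3.1157  0.6493]
at [ 0.4441 -0.3803  0.1999] psi -0.457 j [ 0.54  0.34  0.12  1.79 -0.05  1.02 -1.35] t 6.5 w 0.05
shift 0.0092 0.0052 0.0999 turn -0.001 len 0.011
```

```bash
python3 -m inch '[0.0046,0.0031,0.021,0,0.0046,0.0032,0.021,0,0,0,0.021,0,0,0,0.021,0,0,0,0.021,0,0,0,0.021,0,0,0,0.021,0,0,0,0.021,0,0,0,0.012,0,0,0,0.008,0,0,0,0,0,0,0,0,0]'
python3 go.py .4496 -.39 .011 -.4565
python3 -m inch '[0,0,0,0,0,0,0,0,0,0,0,0,0,0,0,0,0,0,0,0,0,0,0,0,0,0,0,0,0,0,0,0,0,0,0,0]' 0 40
python3 go.py .4496 -.39 .011 -.4565
```

```text
time_s: 7.53
position: [0.4512, -0.3902, 0.0132]
ee_rot: [0.974, -0.226, 0.0, -0.0]
contact_force: [0.8, 0.2, -0.1]
gripper_width: 0.0498
grip_force: 0.0
at [ 0.4512 -0.3902  0.0132] psi -0.455 j [ 0.57  0.59  0.09  1.9  -0.09  0.66 -1.31] t 7.5 w 0.0498
shift -0.0015 0.0006 0.0022 turn 0.001 len 0.002
time_s: 8.28
position: [0.4508, -0.3909, 0.0139]
ee_rot: [0.974, -0.226, 0.001, 0.0]
contact_force: [-1.3, -0.6, 5.3]
gripper_width: 0.0271
grip_force: 40.0
at [ 0.4508 -0.3909  0.0139] psi -0.456 j [ 0.57  0.59  0.09  1.9  -0.09  0.66 -1.31] t 8.3 w 0.0271
shift -0.0015 -0.0003 0.0029 turn 0.0 len 0.002
```

```bash
python3 -m inch '[0,0,-0.015,0,0,0,-0.03,0,0,0,-0.03,0,0,0,-0.03,0,0,0,-0.03,0,0,0,-0.03,0,0,0,-0.015,0,0,0,0,0]'
python3 go.py .51 -.05 .19 -.02
```

```text
time_s: 8.95
position: [0.4521, -0.3915, 0.1965]
ee_rot: [0.974, -0.226, 0.003, 0.001]
contact_force: [0.7, -0.3, -2.8]
gripper_width: 0.0274
grip_force: 40.0
at [ 0.4521 -0.3915  0.1965] psi -0.456 j [ 0.55  0.36  0.13  1.76 -0.05  1.01 -1.34] t 8.9 w 0.0274
shift -0.0984 -0.3321 0.0065 turn -0.436 len 0.346
```

```bash
python3 -m inch '[-0.0082,-0.0277,0,0,-0.0082,-0.0277,0,0,-0.0082,-0.0277,0,0,-0.0082,-0.0277,0,0,-0.0082,-0.0277,0,0,-0.0082,-0.0277,0,0,-0.0082,-0.0277,0,0,-0.0082,-0.0277,0,0,-0.0082,-0.0277,0,0,-0.0082,-0.0277,0,0,-0.0082,-0.0277,0,0,-0.0082,-0.0277,0,0,0,0,0,-0.109,0,0,0,-0.109,0,0,0,-0.109,0,0,0,-0.109,0,0,0,0,0,0,0,0,0,0,0,0]'
python3 look.py w2;python3 go.py .513 -.048 .18 -.02
python3 - <<'E'
from lib import *
for n in('scene','side'):
    c=env.capture(n); P=pts(c,n);H=hsv(c);z=P[...,2];F=plane(c,n,.007)[...,:2]
    for m in comps((P[...,0]>.25)&(P[...,0]<.8)&(abs(P[...,1])<.75)&(abs(H[...,0]-26)<8)&(H[...,1]>130)&(H[...,2]>90)&(z<.02),100):
        r={s:np.round(fit(F[m],s,.003),4) for s in('square','tee','yoke','double_tee')}; k=max(r,key=lambda s:r[s][3]); print(n,k,m.sum(),r[k])
E
```

```text
time_s: 10.53
position: [0.5079, -0.0487, 0.192]
ee_rot: [1.0, -0.011, -0.001, -0.0]
contact_force: [-0.9, -0.1, -2.8]
gripper_width: 0.0273
grip_force: 40.0
bar 1035 [ 0.6404 -0.3004 -0.2334  0.8969]
cavity square 3771 0.0066 [ 0.644   0.0413 -0.0187  0.9328]
cavity yoke 4594 0.0064 [ 0.6432 -0.073  -0.0111  0.9433]
cavity double_tee 3800 0.0065 [ 0.5165  0.0687 -0.0091  0.8036]
cavity tee 2597 0.0063 [ 0.5457 -0.0508 -1.6005  0.5796]
at [ 0.5081 -0.0487  0.1923] psi -0.022 j [ 0.11  0.24 -0.11  1.95  0.03  0.96 -1.61] t 10.6 w 0.0274
shift 0.0049 -0.0008 0.0123 turn -0.002 len 0.005
scene tee 333 [ 0.5098 -0.0516 -0.0318  0.7522]
scene double_tee 422 [0.51   0.0668 3.1226 0.7581]
scene yoke 431 [ 0.6383 -0.0745 -0.0135  0.7508]
scene square 458 [ 0.638   0.0391 -0.0247  0.7945]
side yoke 336 [ 0.6449 -0.0746  0.0159  0.8805]
side tee 319 [ 0.517  -0.0538 -0.0239  0.8552]
side square 372 [ 0.6456  0.0384 -0.0162  0.9006]
side double_tee 494 [0.5188 0.066  3.1414 0.8858]
```

View pics/w2.png

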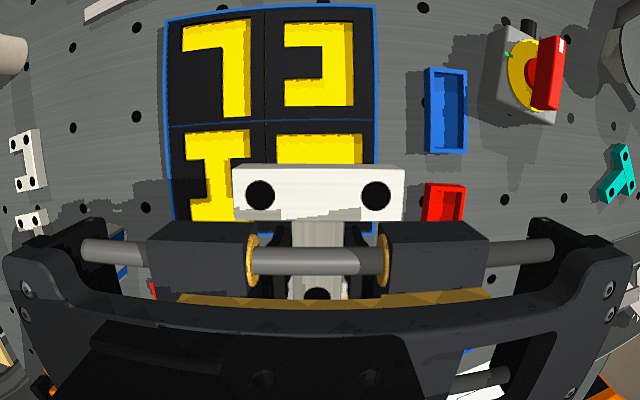

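The view shows the tee held squarely, with its cross bar at (318,195). The tray cavities are L (215,70), U (320,65), H (215,175), and T hidden behind the part. I'll measure the held part's offset and the tray outline.

```bash
cat > held.py <<'E'
import sys; from lib import *
c=env.capture('wrist');s=env.state();p=s['position'];q=s['ee_rot'];a=2*np.arctan2(q[1],q[0])
ex=np.array([np.cos(a),np.sin(a)]);ey=np.array([np.sin(a),-np.cos(a)])
P=pts(c,'wrist');H=hsv(c);z=P[...,2]
m=(H[...,1]<60)&(H[...,2]>130)&(z>p[2]-.03)&(z<p[2]+.03)
m=max(comps(m),key=lambda m:m.sum()); Q=P[m]; top=np.median(Q[:,2]); xy=plane(c,'wrist',top)[m][:,:2]-p[:2]
t=np.stack([xy@ex,xy@ey],1)*1000; print('top-tcp',(top-p[2]).round(4),'tool x pct',np.percentile(t[:,0],[1,50,99]).round(1),'tool y',np.percentile(t[:,1],[1,50,99]).round(1),cv2.minAreaRect(t.astype(np.float32)))
b=(abs(H[...,0]-108)<12)&(H[...,1]>120)&(z<.03)&(z>0.008)
m=max(comps(b),key=lambda m:m.sum()); print('tray',m.sum(),cv2.minAreaRect((plane(c,'wrist',.018)[m][:,:2]*1000).astype(np.float32)))
E
python3 held.py
python3 - <<'E'
from lib import *
for n in('scene','side'):
    c={k:(v if v.ndim else float(v)) for k,v in np.load(f"{n}0.npz").items()}
    H=hsv(c);P=pts(c,n);z=P[...,2]; b=(abs(H[...,0]-110)<12)&(H[...,1]>100)&(z<.03)&(z>0.010)
    T=plane(c,n,.018)[...,:2]; m=b&(abs(T[...,0]-.58)<.16)&(abs(T[...,1])<.15); print(n,m.sum(),cv2.minAreaRect((T[m]*1000).astype(np.float32)))
E
```

```text
top-tcp 0.007 tool x pct [ 2.  29.  45.5] tool y [-43.9  -0.2  43.3] ((23.57075309753418, -0.24211502075195312), (89.64539337158203, 44.376373291015625), 89.92288970947266)
tray 2843 ((590.1527709960938, 7.588447570800781), (246.2329559326172, 244.56887817382812), 89.29393005371094)
scene 927 ((582.0368041992188, 6.221435546875), (246.19436645507812, 277.1355285644531), 89.21115112304688)
side 485 ((578.5517578125, 13.289718627929688), (249.27813720703125, 267.1484069824219), 89.22642517089844)
```

```bash
python3 -m inch '[0.0067,0.0014,0.01,-0.01,0,0,0.02,0,0,0,0.02,0,0,0,0.02,0,0,0,0.02,0,0,0,0.02,0,0,0,0.02,0,0,0,0.015,0,0,0,0.005,0,0,0,0,0,0,0,0,0,0,0,0,0]'
python3 go.py .5148 -.0502 .023 -.0125
```

```text
time_s: 11.73
position: [0.5164, -0.0502, 0.044]
ee_rot: [1.0, -0.005, 0.001, 0.0]
contact_force: [0.5, -0.8, -2.5]
gripper_width: 0.0276
grip_force: 40.0
at [ 0.5164 -0.0502  0.044 ] psi -0.01 j [ 0.09  0.45 -0.1   2.06  0.07  0.63 -1.64] t 11.7 w 0.0276
shift -0.0016 -0.0 0.021 turn 0.002 len 0.002
```

```bash
python3 -m inch '[-0.001,0,0.003,0,0,0,0.003,0,0,0,0.003,0,0,0,0.003,0,0,0,0.003,0,0,0,0.003,0,0,0,0.003,0,0,0,0,0,0,0,0,0]'
python3 go.py .5148 -.0502 .023 -.0125
```

```text
time_s: 12.48
position: [0.5142, -0.0501, 0.0219]
ee_rot: [1.0, -0.005, -0.0, 0.0]
contact_force: [-0.5, 0.4, -2.7]
gripper_width: 0.0272
grip_force: 40.0
at [ 0.5142 -0.0501  0.0219] psi -0.01 j [ 0.09  0.49 -0.09  2.07  0.08  0.58 -1.64] t 12.5 w 0.0272
shift 0.0006 0.0001 -0.0011 turn 0.002 len 0.001
```

```bash
python3 -m inch '[0,0,0,0,0,0,0,0,0,0,0,0,0,0,0,0,0,0,0,0,0,0,-0.01,0,0,0,-0.02,0,0,0,-0.03,0,0,0,-0.03,0,0,0,-0.03,0,-0.02,0,-0.03,0,-0.03,0,-0.03,0,-0.03,0,0,0,-0.03,0,0,0,-0.02,0,0,0,0,0,0,0,0,0,0,0]' 0.045
python3 look.py w3; python3 go.py .565 .395 .2 .055
```

```text
time_s: 13.9
position: [0.3845, -0.0489, 0.2026]
ee_rot: [1.0, -0.005, 0.001, 0.0]
contact_force: [0.3, -0.4, -0.6]
gripper_width: 0.0449
grip_force: 0.0
bar 86 [ 0.6035 -0.2937 -2.3425  0.0675]
part tee 3021 0.0283 [ 0.5124 -0.0498 -0.0186  0.816 ]
part tee 2258 0.0178 [ 0.3673 -0.0354 -1.7405  0.5891]
block 1141 0.0498 [ 0.4171  0.246  -0.1749  0.9326]
cavity double_tee 4248 0.0066 [ 0.5164  0.0689 -0.0126  0.9342]
at [ 0.3855 -0.0488  0.2025] psi -0.01 j [ 0.14  0.02 -0.13  2.18  0.    0.94 -1.57] t 13.9 w 0.045
shift 0.175 -0.4456 0.0025 turn -0.065 len 0.479
```

View pics/w3.png

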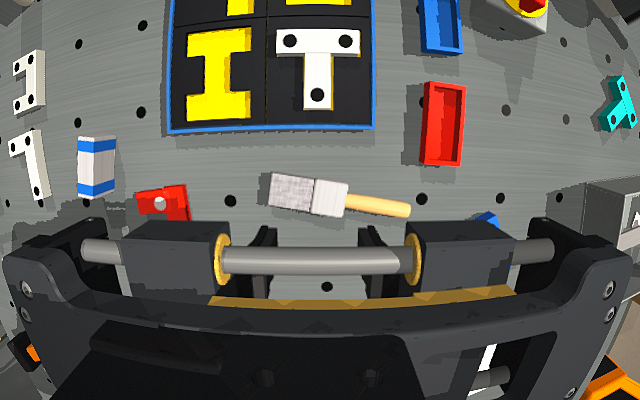

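The tee is seated at (318,65), flush in its cavity with its top at 28 mm. Next is the blue block at (97,168).

```bash
python3 -m inch '[0.0032,-0.0328,0,0,0.0032,-0.0328,0,0,0.0032,-0.0328,0,0,0.0032,-0.0328,0,0,0.0032,-0.0328,0,0,0.0032,-0.0328,0,0,0.0032,-0.0328,0,0,0.0032,-0.0328,0,0,0.0032,-0.0328,0,0,0,0,0,0.0825,0,0,0,0.0825,0,0,0,0,0,0,0,0,0,0,0,0]' 0.055
python3 look.py;python3 go.py .4172 .2465 .025 -.175
```

```text
time_s: 15.12
position: [0.4172, 0.2461, 0.2015]
ee_rot: [0.996, -0.087, -0.0, -0.0]
contact_force: [0.5, -0.2, -0.1]
gripper_width: 0.0548
grip_force: 0.0
part tee 1550 0.0278 [ 0.5129 -0.0487 -0.0132  0.8228]
part yoke 2371 0.0216 [0.5629 0.3949 0.0601 0.8102]
part square 2037 0.0215 [0.4259 0.403  0.1137 0.7153]
block 2196 0.0494 [ 0.4176  0.2467 -0.1933  0.9397]
cavity double_tee 3791 0.0061 [ 0.5165  0.0666 -0.0064  0.9234]
at [0.4171 0.246  0.2016] psi -0.175 j [-0.29  0.2  -0.38  1.98  0.09  0.97 -2.46] t 15.2 w 0.055
shift 0.0001 -0.0005 0.1766 turn 0.0 len 0.001
```

```bash
python3 -m inch '[0.0003,-0.0005,0.021,0.007,0,0,0.021,0,0,0,0.021,0,0,0,0.021,0,0,0,0.021,0,0,0,0.021,0,0,0,0.021,0,0,0,0.017,0,0,0,0.008,0,0,0,0.004,0,0,0,0,0,0,0,0,0]'
python3 -m inch '[0,0,0,0,0,0,0,0,0,0,0,0,0,0,0,0,0,0,0,0,0,0,0,0,0,0,0,0,0,0,0,0,0,0,0,0]' 0 50
python3 go.py .4174 .2466 .025 -.18
python3 -m inch '[0,0,-0.015,0,0,0,-0.03,0,0,0,-0.03,0,0,0,-0.03,0,0,0,-0.03,0,0,0,-0.015,0,0,0,0,0,0,0,0,0]'
python3 go.py .592 -.198 .18 0
```

```text
time_s: 16.17
position: [0.4177, 0.2469, 0.0263]
ee_rot: [0.996, -0.091, 0.001, -0.0]
contact_force: [0.3, 0.0, 0.3]
gripper_width: 0.055
grip_force: 0.0
time_s: 16.92
position: [0.4171, 0.2463, 0.0259]
ee_rot: [0.996, -0.091, 0.0, 0.0]
contact_force: [-1.1, -2.1, 5.1]
gripper_width: 0.0298
grip_force: 50.0
at [0.4171 0.2463 0.0259] psi -0.182 j [-0.39  0.46 -0.29  2.13  0.23  0.58 -2.6 ] t 16.9 w 0.0298
shift 0.0002 -0.0004 0.0009 turn -0.002 len 0.0
time_s: 17.58
position: [0.4165, 0.2461, 0.1749]
ee_rot: [0.996, -0.091, -0.0, 0.0]
contact_force: [0.0, -1.3, -5.5]
gripper_width: 0.0297
grip_force: 50.0
at [0.4165 0.2461 0.1749] psi -0.182 j [-0.31  0.23 -0.36  2.01  0.1   0.91 -2.48] t 17.6 w 0.0297
shift 0.2531 0.4049 -0.0051 turn -0.182 len 0.478
```

```bash
python3 -m inch '[0.0101,0.0298,0,0,0.0101,0.0298,0,0,0.0101,0.0298,0,0,0.0101,0.0298,0,0,0.0101,0.0298,0,0,0.0101,0.0298,0,0,0.0101,0.0298,0,0,0.0101,0.0298,0,0,0.0101,0.0298,0,0,0.0101,0.0298,0,0,0.0101,0.0298,0,0,0.0101,0.0298,0,0,0.0101,0.0298,0,0,0.0101,0.0298,0,0,0,0,0,-0.09,0,0,0,-0.09,0,0,0,0,0,0,0,0,0,0,0,0]'
cat > pocket.py <<'E'
from lib import *
S['rim']=[rect(-48.5,48.5,-23.5,23.5)]
for n in('scene','side','wrist'):
    c={k:(v if v.ndim else float(v)) for k,v in np.load(f"{n}0.npz").items()} if n!='wrist' else env.capture(n)
    if n=='wrist': cv2.imwrite('pics/w4.png',c['pixels'][:,:,::-1])
    H=hsv(c);P=pts(c,n);z=P[...,2]
    b=(abs(H[...,0]-110)<12)&(H[...,1]>100)&(abs(P[...,0]-.592)<.09)&(abs(P[...,1]+.198)<.06)
    m=max(comps(b),key=lambda m:m.sum())
    for h,w in((.022,m&(z>.015)),(.005,m&(z<.012))):
        xy=plane(c,n,h)[w][:,:2]; print(n,h,w.sum(),np.array(cv2.minAreaRect((xy*1000).astype(np.float32))[0]).round(1),np.array(cv2.minAreaRect((xy*1000).astype(np.float32))[1]).round(1),round(cv2.minAreaRect((xy*1000).astype(np.float32))[2],2),np.round(fit(xy,'rim' if h>.01 else 'pocket'),4))
E
python3 pocket.py; python3 go.py .592 -.198 .15 0
```

```text
time_s: 19.17
position: [0.4796, -0.1887, 0.174]
ee_rot: [1.0, -0.002, -0.001, -0.0]
contact_force: [0.7, 0.7, -5.7]
gripper_width: 0.0293
grip_force: 50.0
scene 0.022 184 [ 592.8 -198.7] [107.1  49.3] 0.27 [ 0.5925 -0.1987 -0.0091  0.2892]
scene 0.005 248 [ 582.5 -198.3] [ 49.4 119.9] 88.17 [ 0.5763 -0.2029 -0.023   0.6225]
side 0.022 125 [ 590.7 -194.6] [ 56.3 100.3] 86.17 [ 0.5902 -0.1944 -0.0295  0.2614]
side 0.005 178 [ 591.3 -206. ] [98.6 73.4] 0.58 [ 0.598  -0.2096  0.0803  0.4254]
wrist 0.022 1344 [ 591.  -198.3] [47.2 96.3] 89.88 [ 0.5908 -0.1985  0.0037  0.2926]
wrist 0.005 3030 [ 589.4 -198.4] [50.7 95.4] 89.86 [ 0.5906 -0.1968  3.0517  0.8171]
at [ 0.4799 -0.1887  0.1745] psi -0.003 j [ 0.37  0.27 -0.09  1.96  0.03  0.92 -1.31] t 19.2 w 0.0297
shift 0.1121 0.009 0.0245 turn -0.003 len 0.112
```

View pics/w4.png

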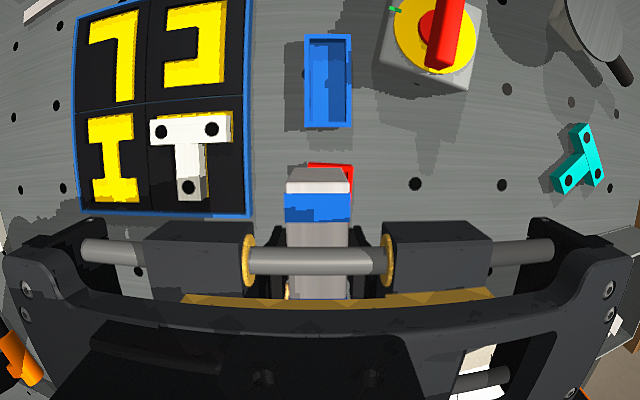

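The pocket is clear at (327,82) and the block is held straight. Now lower it.

```bash
python3 -m inch '[0.0278,0.0024,0,-0.002,0.0278,0.0024,0,0,0.0278,0.0024,0,0,0.0278,0.0022,0,0,0,0,0.02,0,0,0,0.02,0,0,0,0.02,0,0,0,0.02,0,0,0,0.015,0,0,0,0.01,0,0,0,0.005,0,0,0,0,0,0,0,0,0,0,0,0,0]'
python3 go.py .591 -.1984 .031 -.002
```

```text
time_s: 20.38
position: [0.5927, -0.1991, 0.0668]
ee_rot: [1.0, -0.0, 0.001, 0.0]
contact_force: [0.3, 0.3, -5.1]
gripper_width: 0.0295
grip_force: 50.0
at [ 0.5927 -0.1991  0.0668] psi -0.0 j [ 0.31  0.55 -0.08  1.79  0.06  0.79 -1.37] t 20.4 w 0.0295
shift -0.0017 -0.0007 0.0358 turn 0.002 len 0.002
```

```bash
python3 -m inch '[-0.0015,-0.0007,0.004,0.002,0,0,0.004,0,0,0,0.004,0,0,0,0.004,0,0,0,0.004,0,0,0,0.004,0,0,0,0.004,0,0,0,0.004,0,0,0,0.003,0,0,0,0,0,0,0,0,0]'
python3 go.py .591 -.1984 .031 -.002
```

```text
time_s: 21.3
position: [0.5903, -0.1982, 0.031]
ee_rot: [1.0, -0.001, 0.0, 0.0]
contact_force: [-0.9, 0.7, -0.4]
gripper_width: 0.0294
grip_force: 50.0
at [ 0.5903 -0.1982  0.031 ] psi -0.002 j [ 0.31  0.6  -0.08  1.82  0.06  0.73 -1.37] t 21.3 w 0.0294
shift 0.0007 0.0002 0.0 turn -0.0 len 0.001
```

```bash
python3 -m inch '[0,0,0,0,0,0,0,0,0,0,0,0,0,0,0,0,0,0,0,0,0,0,-0.01,0,0,0,-0.02,0,0,0,-0.03,0,0,0,-0.04,0,0,0,-0.04,0,0,0,-0.03,0,0,0,0,0,-0.025,-0.025,0,0,-0.025,-0.025,0,0,-0.025,-0.025,0,0,-0.025,-0.025,0,0,0,0,0,0,0,0,0,0]' 0.045
python3 look.py
python3 - <<'E'
from lib import *
c=env.capture('wrist');P=pts(c,'wrist');z=P[...,2]
for m in comps((z>.044)&(z<.064)&(abs(P[...,0]-.59)<.06)&(abs(P[...,1]+.2)<.03),300): print('block in pocket',m.sum(),np.median(z[m]),np.round(fit(P[m][:,:2],'block'),4))
E
python3 go.py .5635 .3945 .2 .06
```

```text
time_s: 22.8
position: [0.4896, -0.0966, 0.2014]
ee_rot: [1.0, 0.0, 0.001, 0.0]
contact_force: [-0.0, 0.5, 0.6]
gripper_width: 0.0452
grip_force: 0.0
bar 1140 [ 0.6402 -0.3007 -0.2331  0.8882]
part tee 2980 0.0283 [ 0.5132 -0.0492 -0.0165  0.8119]
block 2279 0.0542 [ 0.5895 -0.1968 -3.1377  0.9434]
cavity square 3077 0.0067 [ 0.6441  0.0416 -0.0255  0.9145]
cavity yoke 4157 0.0065 [ 0.6423 -0.0723 -0.0323  0.9349]
cavity double_tee 3777 0.0066 [0.5162 0.0685 3.1226 0.9166]
block in pocket 2260 0.05426321180101287 [ 0.5899 -0.1969 -3.1333  0.939 ]
at [ 0.4912 -0.0986  0.2014] psi -0.003 j [ 0.23  0.21 -0.13  1.96  0.03  0.97 -1.49] t 22.9 w 0.045
shift 0.0709 -0.4933 0.0014 turn -0.063 len 0.498
```

```bash
python3 -m inch '[0.0044,-0.0308,0,0,0.0044,-0.0308,0,0,0.0044,-0.0308,0,0,0.0044,-0.0308,0,0,0.0044,-0.0308,0,0,0.0044,-0.0308,0,0,0.0044,-0.0308,0,0,0.0044,-0.0308,0,0,0.0044,-0.0308,0,0,0.0044,-0.0308,0,0,0.0044,-0.0308,0,0,0.0044,-0.0308,0,0,0.0044,-0.0308,0,0,0.0044,-0.0308,0,0,0.0044,-0.0308,0,0,0.0044,-0.0308,0,-0.063,0,0,0,0,0,0,0,0,0,0,0,0]' 0.05
python3 look.py; python3 go.py .5635 .3945 .011 .06
```

```text
time_s: 24.48
position: [0.5632, 0.3933, 0.1998]
ee_rot: [1.0, 0.029, -0.0, 0.001]
contact_force: [-0.4, -0.4, -0.5]
gripper_width: 0.0499
grip_force: 0.0
part yoke 3069 0.0213 [0.5637 0.3951 0.0651 0.8072]
cavity square 1487 0.0058 [ 0.6439  0.036  -0.0275  0.7988]
at [0.5633 0.3926 0.2001] psi 0.058 j [-0.46  0.53 -0.31  1.51  0.17  1.13 -2.32] t 24.5 w 0.05
shift 0.0003 -0.0019 0.1891 turn -0.002 len 0.002
```

```bash
python3 -m inch '[0.0006,-0.0024,0.021,-0.007,0,0,0.021,0,0,0,0.021,0,0,0,0.021,0,0,0,0.021,0,0,0,0.021,0,0,0,0.021,0,0,0,0.021,0,0,0,0.012,0,0,0,0.008,0,0,0,0,0,0,0,0,0]'
python3 -m inch '[0,0,0,0,0,0,0,0,0,0,0,0,0,0,0,0,0,0,0,0,0,0,0,0,0,0,0,0,0,0,0,0,0,0,0,0]' 0 50
python3 go.py .5637 .395 .012 .065
python3 -m inch '[0,0,-0.015,0,0,0,-0.03,0,0,0,-0.03,0,0,0,-0.03,0,0,0,-0.03,0,0,0,-0.03,0,0,0,-0.015,0,0,0,0,0,0,0,0,0]'
python3 held.py; python3 go.py .643 -.0727 .19 -.0125
```

```text
time_s: 25.53
position: [0.563, 0.3968, 0.0132]
ee_rot: [0.999, 0.033, 0.0, -0.0]
contact_force: [-0.0, 0.5, 0.4]
gripper_width: 0.0499
grip_force: 0.0
time_s: 26.28
position: [0.5629, 0.3965, 0.0133]
ee_rot: [0.999, 0.034, 0.0, 0.0]
contact_force: [-0.7, -2.7, 5.5]
gripper_width: 0.0274
grip_force: 50.0
at [0.5629 0.3965 0.0133] psi 0.067 j [-0.49  0.72 -0.27  1.64  0.25  0.81 -2.38] t 26.3 w 0.0274
shift 0.0007 0.0016 0.0013 turn 0.002 len 0.002
time_s: 27.03
position: [0.562, 0.3975, 0.1931]
ee_rot: [0.999, 0.034, 0.0, -0.0]
contact_force: [-0.3, -1.7, -3.1]
gripper_width: 0.0275
grip_force: 50.0
top-tcp 0.0096 tool x pct [ 3.1 31.1 49. ] tool y [-56.1 -13.   12.1] ((25.81906509399414, -22.175464630126953), (46.608097076416016, 69.73052978515625), 0.18597741425037384)
tray 2318 ((565.4364013671875, 679.294677734375), (96.2110595703125, 136.64990234375), 11.729893684387207)
at [0.5614 0.3967 0.1914] psi 0.068 j [-0.47  0.54 -0.31  1.52  0.18  1.12 -2.32] t 27.1 w 0.0272
shift 0.0494 0.4739 0.0014 turn 0.081 len 0.476
```

```bash
python3 -m inch '[0.003,0.0296,0,0,0.003,0.0296,0,0,0.003,0.0296,0,0,0.003,0.0296,0,0,0.003,0.0296,0,0,0.003,0.0296,0,0,0.003,0.0296,0,0,0.003,0.0296,0,0,0.003,0.0296,0,0,0.003,0.0296,0,0,0.003,0.0296,0,0,0.003,0.0296,0,0,0.003,0.0296,0,0,0.003,0.0296,0,0,0.003,0.0296,0,0,0.003,0.0296,0,0.081,0,0,0,0,0,0,0,0,0,0,0,0]'
python3 held.py; python3 go.py .6415 -.0725 .06 -.0125
```

```text
time_s: 28.67
position: [0.6412, -0.0713, 0.1905]
ee_rot: [1.0, -0.006, -0.002, -0.001]
contact_force: [-0.4, 0.3, -1.5]
gripper_width: 0.0276
grip_force: 50.0
top-tcp 0.0073 tool x pct [ 2.1 29.9 47.7] tool y [-54.2 -11.3  13.9] ((24.89188575744629, -20.381683349609375), (46.6670036315918, 69.61882019042969), 0.27310439944267273)
tray 1750 ((649.9009399414062, 6.466041564941406), (246.1693878173828, 126.75931549072266), 89.68266296386719)
at [ 0.6415 -0.0703  0.191 ] psi -0.011 j [ 0.19  0.46 -0.2   1.63  0.1   1.06 -1.62] t 28.7 w 0.0274
shift 0.0001 0.0022 0.131 turn 0.002 len 0.002
```

```bash
python3 -m inch '[0.0004,0.0019,0.01,0.002,0,0,0.02,0,0,0,0.02,0,0,0,0.02,0,0,0,0.02,0,0,0,0.02,0,0,0,0.015,0,0,0,0.01,0,0,0,0.005,0,0,0,0.005,0,0,0,0,0,0,0,0,0,0,0,0,0]'
python3 go.py .6418 -.0723 .021 -.0125
```

```text
time_s: 29.8
position: [0.6435, -0.0741, 0.0487]
ee_rot: [1.0, -0.008, 0.001, 0.0]
contact_force: [-0.6, -0.2, -3.5]
gripper_width: 0.0272
grip_force: 50.0
at [ 0.6435 -0.0741  0.0487] psi -0.015 j [ 0.18  0.61 -0.18  1.74  0.15  0.8  -1.66] t 29.8 w 0.0272
shift -0.0018 -0.0018 0.0277 turn -0.003 len 0.002
```

```bash
for i in 1 2 3; do python3 -m inch '[0,0,0,0]' | grep position; done; python3 -m inch '[-0.0004,-0.0004,0.004,-0.001,0,0,0.004,0,0,0,0.004,0,0,0,0,0]' | grep -E "position|force"; for i in 1 2 3; do python3 -m inch '[0,0,0,0]' | grep -E "position|contact"; done
```

```text
position: [0.6434, -0.0741, 0.0486]
position: [0.6432, -0.0741, 0.0484]
position: [0.643, -0.0741, 0.0482]
position: [0.6414, -0.0736, 0.0342]
contact_force: [-0.3, 0.7, -2.3]
grip_force: 50.0
position: [0.6419, -0.0736, 0.035]
contact_force: [0.4, -0.5, -2.5]
position: [0.6424, -0.0737, 0.0355]
contact_force: [-0.0, 0.8, -2.8]
position: [0.6425, -0.0737, 0.0357]
contact_force: [0.6, -0.1, -2.9]
```

```bash
python3 -m inch '[-0.0006,-0.0012,0,0,0,0,0.003,0,0,0,0.003,0,0,0,0.003,0,0,0,0.002,0,0,0,0.002,0,0,0,0.0015,0,0,0,0,0,0,0,0,0,0,0,0,0,0,0,0,0]'; python3 go.py .6418 -.0723 .021 -.0125
```

```text
time_s: 31.55
position: [0.6419, -0.0725, 0.0213]
ee_rot: [1.0, -0.007, 0.0, 0.0]
contact_force: [-0.1, -0.0, -2.0]
gripper_width: 0.0272
grip_force: 50.0
at [ 0.6419 -0.0725  0.0213] psi -0.014 j [ 0.17  0.65 -0.17  1.76  0.15  0.75 -1.67] t 31.6 w 0.0272
shift -0.0001 -0.0002 0.0003 turn -0.002 len 0.0
```

```bash
python3 -m inch '[0,0,0,0,0,0,0,0,0,0,0,0,0,0,0,0,0,0,0,0,0,0,-0.01,0,0,0,-0.02,0,0,0,-0.03,0,0,0,-0.04,0,0,0,-0.04,0,0,0,-0.04,0,-0.03,0,0,0,-0.03,0,0,0,-0.03,0,0,0,-0.03,0,0,0,0,0,0,0,0,0,0,0,0,0,0,0]' 0.045
python3 look.py w5; python3 go.py .4262 .403 .2 .105
```

```text
time_s: 33.05
position: [0.5227, -0.0707, 0.2022]
ee_rot: [1.0, -0.007, 0.001, 0.0]
contact_force: [0.3, 0.3, -0.3]
gripper_width: 0.045
grip_force: 0.0
bar 1068 [ 0.6405 -0.3004 -0.2458  0.8659]
part yoke 3265 0.0284 [ 0.6427 -0.0717 -0.008   0.792 ]
part tee 3047 0.0282 [ 0.5131 -0.0494 -0.0137  0.8351]
block 2186 0.0542 [ 0.5896 -0.197  -0.0083  0.9431]
cavity square 3468 0.0066 [ 0.644   0.0414 -0.0225  0.9254]
cavity double_tee 3371 0.0065 [0.5166 0.0686 3.1252 0.7866]
at [ 0.523  -0.0707  0.2019] psi -0.014 j [ 0.24  0.26 -0.22  1.9   0.07  0.99 -1.6 ] t 33.1 w 0.0452
shift -0.1035 -0.4723 0.0019 turn -0.119 len 0.483
```

View pics/w5.png

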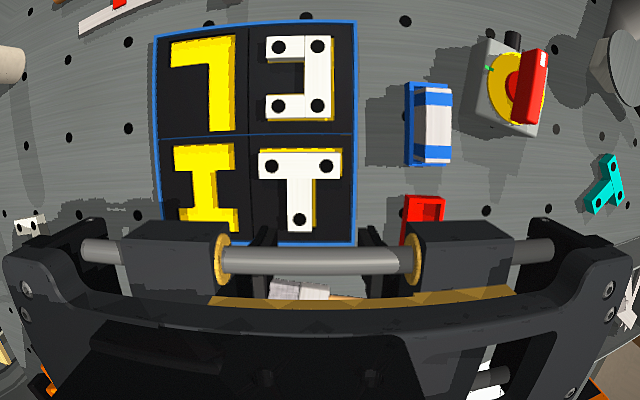

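The yoke (300,78), tee (300,190) and blue block (430,125) are all seated. The last part is the square.

```bash
python3 -m inch '[-0.0069,-0.0315,0,0,-0.0069,-0.0315,0,0,-0.0069,-0.0315,0,0,-0.0069,-0.0315,0,0,-0.0069,-0.0315,0,0,-0.0069,-0.0315,0,0,-0.0069,-0.0315,0,0,-0.0069,-0.0315,0,0,-0.0069,-0.0315,0,0,-0.0069,-0.0315,0,0,-0.0069,-0.0315,0,0,-0.0069,-0.0315,0,0,-0.0069,-0.0315,0,0,-0.0069,-0.0315,0,0,-0.0069,-0.0315,0,-0.119,0,0,0,0,0,0,0,0,0,0,0,0]' 0.05
python3 look.py; python3 go.py .4262 .403 .012 .105
```

```text
time_s: 34.6
position: [0.4256, 0.4032, 0.2006]
ee_rot: [0.999, 0.052, -0.0, 0.0]
contact_force: [0.6, 0.0, -0.2]
gripper_width: 0.0499
grip_force: 0.0
part square 3132 0.0213 [0.4258 0.4035 0.1007 0.8333]
cavity double_tee 1847 0.0057 [0.5165 0.0648 3.127  0.8245]
at [0.4259 0.4024 0.2007] psi 0.103 j [-0.47  0.39 -0.47  1.76  0.2   1.05 -2.48] t 34.6 w 0.0498
shift 0.0003 -0.0006 0.1887 turn -0.002 len 0.001
```

```bash
python3 -m inch '[0.0002,-0.0008,0.021,0,0,0,0.021,0,0,0,0.021,0,0,0,0.021,0,0,0,0.021,0,0,0,0.021,0,0,0,0.021,0,0,0,0.021,0,0,0,0.012,0,0,0,0.008,0,0,0,0,0,0,0,0,0]'
python3 -m inch '[0,0,0,0,0,0,0,0,0,0,0,0,0,0,0,0,0,0,0,0,0,0,0,0,0,0,0,0,0,0,0,0,0,0,0,0]' 0 50
python3 go.py .426 .4035 .012 .102
python3 -m inch '[0,0,-0.015,0,0,0,-0.03,0,0,0,-0.03,0,0,0,-0.03,0,0,0,-0.03,0,0,0,-0.03,0,0,0,-0.015,0,0,0,0,0,0,0,0,0]'
python3 held.py; python3 go.py .643 .0405 .19 -.0125
```

```text
time_s: 35.65
position: [0.4257, 0.4039, 0.0135]
ee_rot: [0.999, 0.052, 0.0, -0.0]
contact_force: [-0.3, 0.7, 0.7]
gripper_width: 0.0503
grip_force: 0.0
time_s: 36.4
position: [0.4254, 0.4036, 0.0136]
ee_rot: [0.999, 0.052, 0.0, 0.0]
contact_force: [-0.9, -3.1, 5.7]
gripper_width: 0.0274
grip_force: 50.0
at [0.4254 0.4036 0.0136] psi 0.104 j [-0.56  0.61 -0.37  1.9   0.33  0.69 -2.59] t 36.4 w 0.0274
shift 0.0006 0.0002 0.0016 turn 0.002 len 0.001
time_s: 37.15
position: [0.4249, 0.4039, 0.1927]
ee_rot: [0.999, 0.052, 0.0, 0.0]
contact_force: [-0.9, 0.6, -3.9]
gripper_width: 0.027
grip_force: 50.0
top-tcp 0.0088 tool x pct [ 3.  36.  55.5] tool y [-65.7 -14.4  12.1] ((29.37249755859375, -27.011394500732422), (79.70071411132812, 54.17283630371094), 89.9298095703125)
tray 2173 ((579.3402099609375, 13.589500427246094), (253.3188018798828, 265.57891845703125), 89.2516098022461)
at [0.4243 0.4031 0.1914] psi 0.105 j [-0.48  0.39 -0.46  1.77  0.2   1.03 -2.48] t 37.2 w 0.0275
shift 0.1795 0.3835 0.0014 turn 0.117 len 0.423
```

```bash
python3 -m inch '[0.0129,0.0274,0,0,0.0129,0.0274,0,0,0.0129,0.0274,0,0,0.0129,0.0274,0,0,0.0129,0.0274,0,0,0.0129,0.0274,0,0,0.0129,0.0274,0,0,0.0129,0.0274,0,0,0.0129,0.0274,0,0,0.0129,0.0274,0,0,0.0129,0.0274,0,0,0.0129,0.0274,0,0,0.0129,0.0274,0,0,0.0129,0.0274,0,0.117,0,0,0,0,0,0,0,0,0,0,0,0,0,0,0,0]'
python3 held.py; python3 go.py .6437 .0405 .06 -.0125
```

```text
time_s: 38.7
position: [0.6436, 0.043, 0.1915]
ee_rot: [1.0, -0.005, -0.002, -0.0]
contact_force: [0.4, 0.7, -3.3]
gripper_width: 0.0275
grip_force: 50.0
top-tcp 0.0068 tool x pct [ 2.  35.8 55.3] tool y [-64.8 -13.7  13. ] ((28.66857147216797, -26.291744232177734), (54.396995544433594, 79.78923797607422), 0.5094270706176758)
tray 1333 ((657.2760009765625, 6.858940124511719), (245.8055419921875, 110.7616958618164), 89.07725524902344)
at [0.6438 0.0432 0.1921] psi -0.009 j [ 0.08  0.47 -0.3   1.63  0.15  1.07 -1.84] t 38.8 w 0.0273
shift -0.0001 0.0027 0.1321 turn 0.003 len 0.003
```

```bash
python3 -m inch '[0,0.0022,0.01,0.003,0,0,0.02,0,0,0,0.02,0,0,0,0.02,0,0,0,0.02,0,0,0,0.02,0,0,0,0.02,0,0,0,0.015,0,0,0,0.008,0,0,0,0.003,0,0,0,0,0,0,0,0,0,0,0,0,0,0,0,0,0,0,0,0,0,0,0,0,0]'
python3 go.py .6437 .0405 .021 -.0125
```

```text
time_s: 40.08
position: [0.6452, 0.0392, 0.0378]
ee_rot: [1.0, -0.008, 0.001, -0.0]
contact_force: [-0.3, 0.1, -2.3]
gripper_width: 0.0272
grip_force: 50.0
at [0.6452 0.0392 0.0378] psi -0.015 j [ 0.06  0.63 -0.26  1.75  0.21  0.79 -1.89] t 40.1 w 0.0272
shift -0.0015 -0.0013 0.0168 turn -0.003 len 0.002
```

```bash
python3 -m inch '[-0.0009,-0.0012,0,-0.002,0,0,0.003,0,0,0,0.003,0,0,0,0.003,0,0,0,0.003,0,0,0,0.002,0,0,0,0.002,0,0,0,0,0,0,0,0,0,0,0,0,0,0,0,0,0,0,0,0,0]'; python3 go.py .6437 .0405 .021 -.0125
```

```text
time_s: 41.08
position: [0.644, 0.0404, 0.0212]
ee_rot: [1.0, -0.007, 0.0, 0.0]
contact_force: [-0.4, -0.1, -3.2]
gripper_width: 0.0271
grip_force: 50.0
at [0.644  0.0404 0.0212] psi -0.013 j [ 0.05  0.66 -0.25  1.76  0.22  0.76 -1.9 ] t 41.1 w 0.0271
shift -0.0003 -0.0001 0.0002 turn -0.001 len 0.0
```

```bash
python3 -m inch '[0,0,0,0,0,0,0,0,0,0,0,0,0,0,0,0,0,0,0,0,0,0,-0.01,0,0,0,-0.02,0,0,0,-0.03,0,0,0,-0.04,0,0,0,-0.04,0,0,0,-0.04,0,-0.03,0.03,0,0,-0.03,0.03,0,0,-0.03,0.03,0,0,-0.03,0.03,0,0,0,0,0,0,0,0,0,0,0,0,0,0]' 0.045
python3 look.py w6; python3 -c "
from lib import *
c=env.capture('scene');cv2.imwrite('pics/scene1.png',c['pixels'][:,:,::-1])"; python3 go.py .6413 -.3015 .2 -.233
```

```text
time_s: 42.58
position: [0.5251, -0.0755, 0.2022]
ee_rot: [1.0, -0.007, 0.001, -0.0]
contact_force: [1.3, -0.1, 0.2]
gripper_width: 0.045
grip_force: 0.0
bar 1102 [ 0.6407 -0.3008  2.9087  0.9003]
part square 3005 0.0285 [ 0.6439  0.041  -0.0257  0.8248]
part yoke 3298 0.0284 [ 0.6423 -0.0714 -0.0152  0.8086]
part tee 3008 0.0282 [ 0.5131 -0.0492 -0.0137  0.8295]
block 2199 0.0542 [ 0.59   -0.1969  3.138   0.9359]
cavity double_tee 3184 0.0066 [0.5161 0.0688 3.133  0.7507]
at [ 0.5256 -0.0745  0.2017] psi -0.011 j [ 0.3   0.27 -0.29  1.89  0.09  0.99 -1.61] t 42.7 w 0.045
shift 0.1182 0.2257 0.0017 turn 0.222 len 0.255
```

View pics/scene1.png

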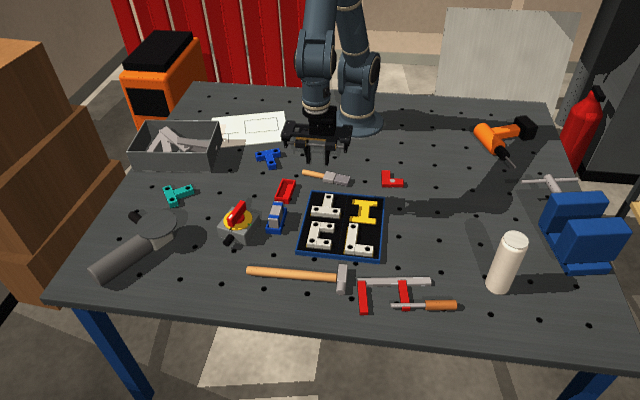

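Everything is stowed: square (360,240), yoke (320,235) and tee (325,205) in the tray, and the blue block (276,217) in its pocket. The H cavity and red pocket stay empty because neither item is on the bench. Now I turn the isolator back on.

```bash
python3 -m inch '[0.0131,0.0251,0,0,0.0131,0.0251,0,0,0.0131,0.0251,0,0,0.0131,0.0251,0,0,0.0131,0.0251,0,0,0.0131,0.0251,0,0,0.0131,0.0251,0,0,0.0131,0.0251,0,0,0.0131,0.0251,0,0,0,0,0,0.111,0,0,0,0.111,0,0,0,0,0,0,0,0,0,0,0,0,0,0,0,0]' 0.05
python3 look.py | grep bar; python3 go.py .6413 -.3015 .065 -.233
```

```text
time_s: 43.93
position: [0.6399, -0.3024, 0.2012]
ee_rot: [0.993, -0.116, 0.0, -0.0]
contact_force: [0.5, -0.4, -0.5]
gripper_width: 0.0498
grip_force: 0.0
bar 1550 [ 0.6418 -0.3023  2.9028  0.8811]
at [ 0.6397 -0.3027  0.2012] psi -0.233 j [ 0.47  0.54 -0.14  1.46  0.08  1.14 -1.48] t 44.0 w 0.0499
shift 0.0013 -0.0015 0.1362 turn 0.0 len 0.002
```

```bash
python3 -m inch '[0.0015,-0.001,0.016,0,0,0,0.02,0,0,0,0.02,0,0,0,0.02,0,0,0,0.02,0,0,0,0.02,0,0,0,0.012,0,0,0,0.008,0,0,0,0,0,0,0,0,0]'
python3 -m inch '[0,0,0,0,0,0,0,0,0,0,0,0,0,0,0,0,0,0,0,0,0,0,0,0,0,0,0,0,0,0,0,0,0,0,0,0,0,0,0,0]' 0 20
python3 -m inch '[0,0,0,-0.12,0,0,0,-0.12,0,0,0,-0.12,0,0,0,-0.12,0,0,0,-0.12,0,0,0,-0.12,0,0,0,-0.12,0,0,0,-0.12,0,0,0,-0.12,0,0,0,-0.12,0,0,0,-0.12,0,0,0,-0.12,0,0,0,-0.02,0,0,0,-0.02,0,0,0,0,0,0,0,0]'
python3 go.py .6413 -.3015 .2 1.17
```

```text
time_s: 44.82
position: [0.6415, -0.3028, 0.0656]
ee_rot: [0.993, -0.117, 0.0, 0.0]
contact_force: [-0.2, 0.2, 0.4]
gripper_width: 0.0499
grip_force: 0.0
time_s: 45.65
position: [0.6412, -0.3029, 0.0654]
ee_rot: [0.993, -0.117, 0.0, 0.0]
contact_force: [-0.7, -0.5, 1.6]
gripper_width: 0.0177
grip_force: 20.0
time_s: 46.98
position: [0.6412, -0.3025, 0.0654]
ee_rot: [0.813, 0.582, 0.0, -0.0]
contact_force: [0.6, 0.9, 4.5]
gripper_width: 0.0187
grip_force: 21.2
at [ 0.6412 -0.3025  0.0654] psi 1.242 j [ 0.7   0.73 -0.49  1.56  0.39  0.96 -0.24] t 47.0 w 0.0187
shift 0.001 -0.0003 -0.1346 turn 0.072 len 0.001
```

```bash
python3 -m inch '[0,0,0,0,0,0,0,0,0,0,0,0,0,0,0,0,0,0,0,0,0,0,-0.01,0,0,0,-0.02,0,0,0,-0.03,0,0,0,-0.04,0,0,0,-0.035,0,-0.03,-0.03,0,0,-0.03,-0.03,0,0,-0.03,-0.03,0,0,0,0,0,0,0,0,0,0,0,0,0,0,0,0,0,0]' 0.05
python3 look.py w7
python3 - <<'E'
from lib import *
c=env.capture('scene');n='scene';P=pts(c,n);H=hsv(c);z=P[...,2];ok=(P[...,0]>.25)&(P[...,0]<1.0)&(P[...,1]>-.75)&(P[...,1]<.5)
for m in comps(ok&(H[...,1]<60)&(H[...,2]>120)&(z>.016)&(z<.036)): print(np.argwhere(m).mean(0).round()[::-1],m.sum(),P[m].mean(0).round(3))
print(env.state()['position'],env.state()['contact_force'])
E
```

```text
time_s: 48.4
position: [0.5307, -0.3567, 0.2008]
ee_rot: [0.812, 0.584, 0.001, 0.0]
contact_force: [-0.0, 0.0, -0.2]
gripper_width: 0.0498
grip_force: 0.0
bar 1643 [ 0.6398 -0.3019 -1.9699  0.8752]
block 2340 0.0546 [ 0.5901 -0.1976 -3.14    0.9384]
[336. 176.] 124 [ 0.366 -0.038  0.021]
[328. 209.] 244 [ 0.536 -0.042  0.029]
[319. 235.] 423 [ 0.648 -0.055  0.029]
[354. 242.] 435 [0.664 0.052 0.029]
[341. 276.] 222 [0.79  0.027 0.026]
[496. 286.] 119 [0.767 0.437 0.026]
[408. 304.] 121 [0.851 0.207 0.02 ]
[ 0.53067477 -0.35659036  0.20031107] [-0.89360577 -0.11018974  0.89003103]
```

View pics/w7.png

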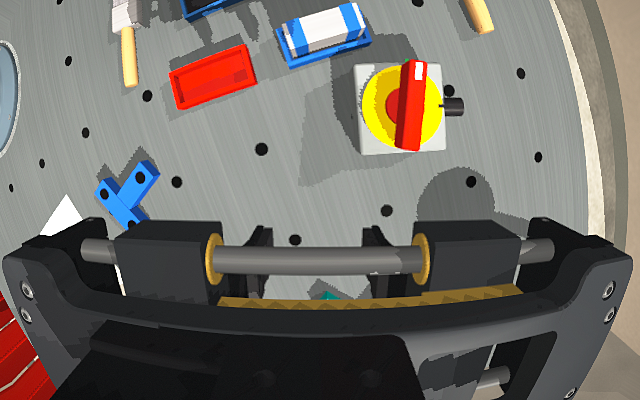

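The handle (410,105) is at 1.17 rad, 1.40 rad from off, so it's fully on. The block stands in its pocket and the arm is clear, so I'm handing in.

```bash
python3 -c "
from station import env
print(env.hand_in())"
```

```text
the job is handed in; nothing more can be done
None
```

The job is handed in at about 48 s of 210 s, with no verdict returned: the tee, yoke and square measured seated in their own cavities, the blue block stands in its pocket, the isolator measured about 1.40 rad (fully on), and the double_tee and red block were not found on the bench.

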